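Unsnap the lunch box cover and lay it on the trivet

TASK

Open the steel lunch box: press the two black side tabs on its cover together until both catches let go, and lift the cover off without forcing it; the latch is not always in the middle of the cover, so feel for both tabs and centre your grip before you squeeze hard. Then lay the cover flat, right way up, on the middle of the near round cork trivet (not the one at the table's far edge), setting it down gently, and leave the mug and the jars where they stand.

Things in the scene. Friction and masses are not known exactly. Their poses are not given: they have to be found in the camera images.
- lunchbox: open steel box, 150 (x) x 120 (y) x 70 mm high, walls 4 mm, held to the table by suction feet (it does not move). Origin: middle of its underside; z up. In the middle of each end wall (+x, -x), just under the rim, is a window that a catch of the cover reaches into.
- rim_middle (a point): middle of the box's mouth, 70 mm above its underside. Pressing or pulling the cover against the box with over 30 N of contact force damages it (a sideways push of 15 N on one tab alone, over 30 mm above the rim, can already make that much edge contact): a catch that is still engaged stops the cover after 1 mm of lift; feel the pull, and squeeze with about 20 N.
- cover: grey plastic snap cover, 0.24 to 0.35 kg: plate 156 (x) x 126 (y) x 8 mm on the box's rim. Origin: middle of the plate's underside, 70 mm above the table while shut; z up; x, y along the box's. A skirt reaches 14 mm below the origin, with 1 mm play in the box. A black latch stands on top: a block 30 (x) x 14 (y) mm up to 33 mm above the origin, with an upright press tab on its +y and its -y side.
- latch_height (a point): over the cover's middle, 26 mm above its origin: mid-height of the two tabs. A tab is 32 mm wide (x), 6 mm thick, 10 to 41 mm above the cover's origin; outer faces 40 mm apart. The latch (block and both tabs together) stands up to 14 mm to either side (along y) of the cover's middle; it stays there (80 N to shift). This offset is NOT in the reading: feel for it.
- plate_top (a point): middle of the plate's upper face, 8 mm above the cover's origin. Each tab goes 5 mm in to a stop, spring 5 N at first, 15.5 N at the stop; pressed 4.5 mm it frees its own catch (+y tab: catch at the +x end, -y tab: -x end); let go it springs back. Both must be in at once: outer faces then 30 to 31 mm apart. An off-centre grip stops on one tab, pushes the hand sideways and leaves the other tab out.
- trivet: the nearer round cork trivet (another lies farther back, at the far left; leave that), 209 mm across, 14 mm thick, fixed on the table. Origin: middle of its underside. The cover lying on it rests on its skirt, the cover's origin then 28 mm above the table; it may lie in any yaw.
- mug: cream mug, 83 mm wide, 94 mm high, handle at its side. Origin: middle of its underside. Leave it alone.
- honey_jar: glass jar with a grey lid, 71 mm wide, 110 mm high. Origin: middle of its underside. Leave it alone.
- spice_jar: small jar with a green cap, 46 mm wide, 106 mm high. Origin: middle of its underside. Leave it alone.
Things that resemble listed ones, but are neither listed nor needed, are in the scene too. Of the things that look like the trivet, take the one that is nearest to the robot's base at the start.

How it is judged:
By the outcome, as a careful person would: the job done as asked, in the order asked, and still so for the second after the job is handed in, with the robot touching nothing.
It also fails if it takes over 72 s, if anything falls off the work surface, if the arm or the gripper's body presses on something with over 40 N, if the wrist force passes 120 N, or if a joint passes its speed limit or range.

ROBOT

A 6-joint arm with a two-finger parallel gripper is mounted at the origin on a cart in front of the work surface, level with it; the furniture and walls round the work are solid. World frame = base frame: x ahead of the robot, y to its left, z up, the work surface at z = 0. Lengths are in m, angles in rad, forces in N, time in s.
With the tool pointing down it reaches from about 0.325 to 0.85 m from the base axis. Payload 15.5 kg.
Tool frame: the origin (TCP) lies at the very end of the fingers, on their centre line; the grasp point (between the pads) lies 19 mm behind it; z points along the fingers, y is the direction in which the jaws open and shut (so a half turn about z gives the same grasp; the last joint's range is limited). The gripper opens to 91 mm and grips with 3 to 60 N. Pads are 32 mm wide; open, the fingers measure 118 mm over their backs; the gripper's body (76 mm by 178 mm) begins 60 mm behind the grasp point.
Start: joints at [1.236, 0.494, 1.345, -0, 1.302, -0.096], TCP at [0.148, 0.607, 0.214] pointing down, gripper open.
Joint ranges: [-2.91, 2.91], [-0.82, 2.16], [0.22, 2.67], [-1.22, 4.37], [0.12, 2.79], [-3.08, 3.08]. Speed limits (rad/s): [1.89, 1.89, 2.57, 3.01, 3.01, 3.01].

INTERFACE

Orientations are given as a unit quaternion [x, y, z, w].
In Python, from station import r gives the robot as it stands.
- The arm moves only by the tool apply_moves, never from a script. Its argument "plan" is a list of rows, each a list of 5 numbers: the opening, from -1 (shut) to 1 (fully open), then the shift along the tool's x, y, z in units of 100 mm (1.0 is 100 mm), then the turn about the tool's z in units of 90 degrees (1.0 is 90 degrees). In form: [[gripper, x, y, z, roll], ...]. A call has 1 to 5 rows; each row is the pose to reach, as a shift and turn from the pose measured when the call began, along the tool's axes at that moment; what a row does not reach only later rows make up. A row lasts 1/12 s, in which the tool goes at most 41.7 mm and 7.16 degrees, less where a joint would pass 70% of its speed; a pose out of reach is approached as far as the arm can. A call with a number of a shift or a turn outside -1 to 1 is refused whole. A call with a gripper value outside its range is refused whole. The fingers move at their own pace and stop on an object; the grip force is fixed at half the most. Time passes only in rows, so rows that repeat a pose let the fingers close. It gives the time, the measured TCP pose, the force and the opening at its end, in the units of the state.
- r.sense(): the state, without advancing time (a new reading comes with each control period).
- r.snapshot(name): name is "side" or "top" or "wrist"; returns a dict with "img" (480x640x3 uint8, red, green, blue), "mtx" (3x3 intrinsics, pixels), "camera_from_world" (4x4, takes a point from world to camera coordinates). Camera axes: x right, y down, z forward; pixel columns grow to the right and rows downward; lengths in m; the calibration is good to about 2 mm. A picture is of the moment at which its call begins. There is no depth.
- r.hand_in(): hands the job in, once; it reports no verdict.
Trained networks look in a picture, given as the dict that the camera call returned (one of the last four; its "shot" number tells which), for a name from the list of things; names that differ only in an ending like _2 or _b are one class to them, and where a whole thing is asked for, a point or a joint stands for the part that bears it (a point fixed in the world has none). Each returns a list of dicts, best first, with "confidence" (0 to 1); they miss things now and then, are a little off and sometimes report something else, mostly with a low value. They report only what shows in the picture. A call takes as long as a camera call. They do not tell look-alikes from the thing itself.
- r.cut_out(picture, thing): "pixels" (480x640 bool, what is visible of it) and "position" ([column, row] in pixels, amid what is visible of it).
The state is a dict: "clock": time; "joint_pos": joint angles; "joint_vel": joint speeds; "joint_torque": joint torques, N m; "ee_pos": TCP position; "tool_rot": TCP orientation; "ft_force": force on the tool from outside, world axes, zero at the start; "moment": the same for the moment, N m; "width": finger opening in m.
Only numpy, scipy, OpenCV 4.12 (cv2) and the standard library are available. Lean on these libraries where they do the work, as an engineer would, in place of code of your own. Each camera call takes 0.05 s, during which the arm holds its last target.

## Working session

There is one attempt and no reset: what is moved stays moved. The work goes in short steps, Python scripts to look and compute and a tool call to move; the robot and the scene stay as the last step left them, time stands still between calls to the robot, and variables do not carry over. Pictures are saved under pics/ and viewed, and the job is handed in when it is done.

Besides the shell and the picture viewer there is one more tool, called after "Emit:" as a command line: name --pt "numbers of a row" for each row, then --argument value for the rest. apply_moves: Moves the arm, as the interface text tells. Shifts and turns lie within -1 to 1; 1 stands for 100 mm of shift or 90 degrees of turn. Its arguments: {"type":"object","properties":{"plan":{"type":"array"}},"required":["plan"]}

```bash
ls; mkdir -p pics
python3 - <<'E'
from station import r
import cv2,pickle
s=r.sense()
for k,v in s.items(): print(k,v)
d={}
for n in ("side","top","wrist"):
    p=r.snapshot(n); cv2.imwrite(f"pics/a_{n}.png",p["img"][:,:,::-1]); d[n]={k:p[k] for k in p}
    for t in ("lunchbox","cover","trivet","mug","honey_jar","spice_jar"):
        for q in r.cut_out(p,t)[:3]: print(n,t,round(q["confidence"],2),q["position"],q["pixels"].sum())
pickle.dump(d,open("a.pkl","wb"))
print(r.sense()["clock"])
E
```

```text
pics
clock 0.0
joint_pos [ 1.23653815e+00  4.94194621e-01  1.34613582e+00  5.87850248e-06
  1.30249040e+00 -9.54802117e-02]
joint_vel [-0.00072233  0.00013046 -0.00062025 -0.00313929  0.00131953 -0.00112474]
joint_torque [-5.35919680e-03 -8.78792024e+01 -3.81865025e+01  7.03483145e-02
  5.30631014e-02 -1.37717520e-04]
ee_pos [0.14767965 0.60691033 0.21332956]
tool_rot [ 1.19106314e-01  9.92881317e-01 -5.99366776e-04 -1.33705015e-04]
ft_force [-0.67194075  0.33307534  0.93429451]
moment [ 0.03381915 -0.01810823 -0.03958125]
width 0.09131386006787703
side lunchbox 0.74 [191.3, 307.7] 1013
side trivet 0.63 [328.0, 221.7] 2495
side trivet 0.57 [384.6, 182.7] 1961
side mug 0.78 [290.0, 322.1] 1536
side honey_jar 0.94 [365.3, 254.3] 1060
side spice_jar 0.9 [219.4, 357.7] 799
top lunchbox 0.65 [431.9, 247.9] 286
top cover 0.8 [451.4, 239.2] 2261
top trivet 0.81 [293.8, 299.2] 3851
top trivet 0.77 [205.4, 338.0] 4157
top mug 0.61 [374.6, 173.9] 822
top honey_jar 0.79 [283.8, 222.9] 674
top honey_jar 0.24 [437.0, 158.9] 385
top spice_jar 0.94 [436.3, 156.9] 419
wrist trivet 0.84 [339.3, 406.8] 4906
1.05
```

View pics/a_top.png

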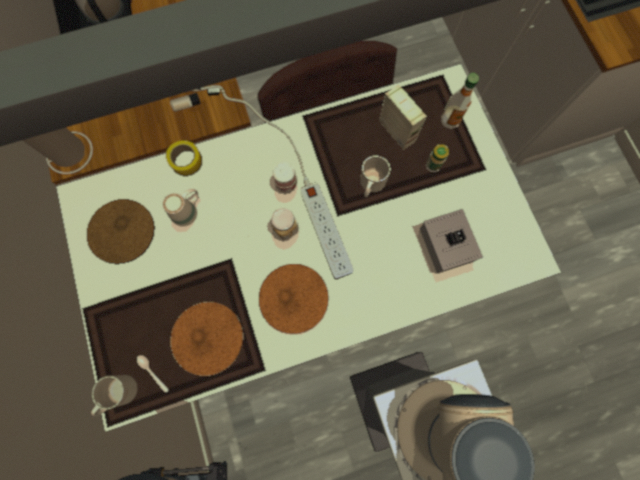

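View pics/a_side.png

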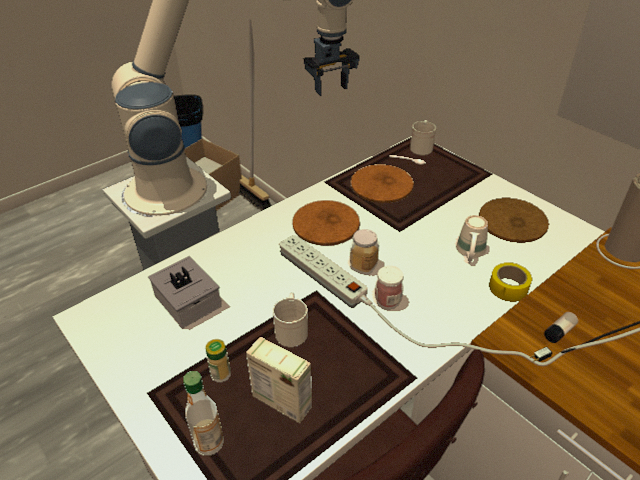

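View pics/a_wrist.png

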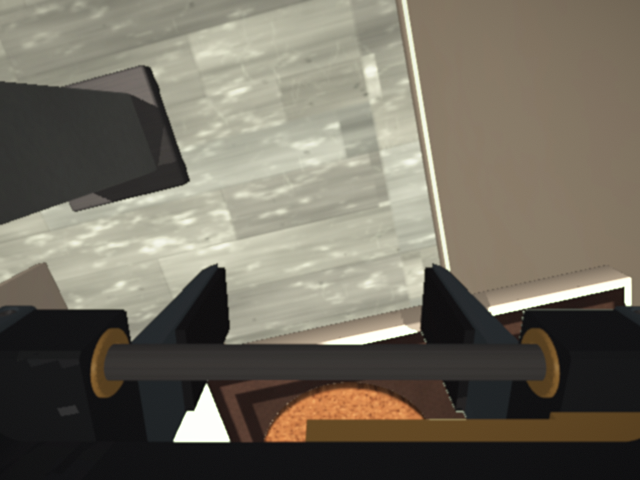

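The top view shows three round mats: orange at (294,299) and (205,338), darker at (120,230). The box is at about (452,240) with its black latch at (456,237). Next I measure their positions.

```bash
cat > h.py <<'E'
import numpy as np,cv2
def ray(p,uv,z):
    K=p["mtx"];T=np.array(p["camera_from_world"]);R=T[:3,:3];t=T[:3,3]
    c=-R.T@t; d=R.T@(np.linalg.inv(K)@np.array([uv[0],uv[1],1.]))
    return c+d*(z-c[2])/d[2]
def proj(p,X):
    T=np.array(p["camera_from_world"]);q=T[:3,:3]@np.asarray(X,float)+T[:3,3];q=p["mtx"]@q
    return q[:2]/q[2]
E
python3 - <<'E'
import pickle,cv2,numpy as np
from h import *
d=pickle.load(open("a.pkl","rb"))
t=d["top"];s=d["side"]
for uv in [(294,299),(205,338),(120,230)]:
    P=ray(t,uv,.014);print("triv",P.round(3),np.hypot(*P[:2]).round(3))
for uv in [(328,221.7),(384,182.7)]:
    P=ray(s,uv,.014);print("triv side",P.round(3))
print("box",ray(t,(452,239),.078).round(3),"latch",ray(t,(456,237),.105).round(3))
for n,uv,z in [("mug",(375,174),.05),("honey",(284,223),.06),("spice",(437,158),.05)]: print(n,ray(t,uv,z).round(3))
def crop(p,x,y,w,h,k,n): cv2.imwrite(n,cv2.resize(p["img"][y:y+h,x:x+w,::-1],None,fx=k,fy=k,interpolation=cv2.INTER_CUBIC))
crop(t,410,195,80,75,8,"pics/b_top.png")
crop(s,140,245,90,90,6,"pics/b_side.png")
E
```

```text
triv [0.481 0.289 0.014] 0.561
triv [0.456 0.567 0.014] 0.728
triv [0.854 0.731 0.014] 1.125
triv side [0.496 0.292 0.014]
triv side [0.464 0.567 0.014]
box [ 0.491 -0.2    0.078] latch [ 0.489 -0.203  0.105]
mug [ 0.763 -0.066  0.05 ]
honey [0.699 0.247 0.06 ]
spice [ 0.751 -0.268  0.05 ]
```

View pics/b_top.png

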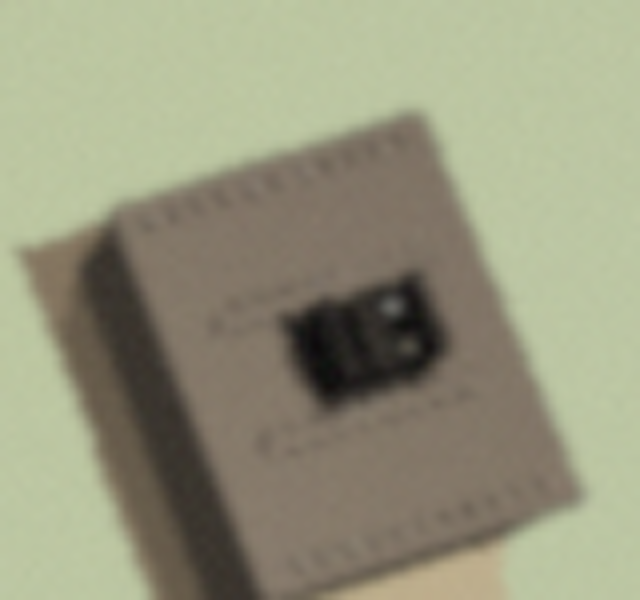

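View pics/b_side.png

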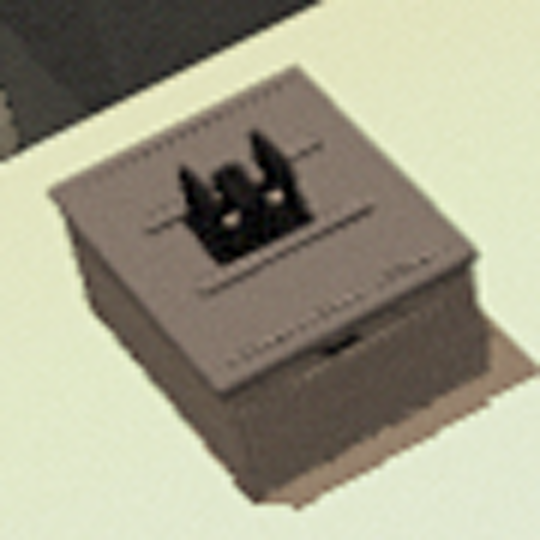

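```bash
cat > fit.py <<'E'
import pickle,cv2,numpy as np
from h import *
from scipy.optimize import least_squares
d=pickle.load(open("a.pkl","rb"));t=d["top"];s=d["side"]
ct=np.array([(118,208),(425,112),(582,497),(255,598)])/8+[410-.44,195-.44]
cs=np.array([(297,65),(50,188),(222,390),(478,258)])/6+[140-.42,245-.42]
for uv in ct: print(ray(t,uv,.078).round(3))
for uv in cs: print("s",ray(s,uv,.078).round(3))
def cor(v):
    c,q=np.cos(v[2]),np.sin(v[2]);R=np.array([[c,-q],[q,c]])
    return [np.append(v[:2]+R@[a*.078,b*.063],.078) for a,b in ((1,1),(1,-1),(-1,-1),(-1,1))]
def match(p,C,uv):
    pr=np.array([proj(p,x) for x in C]); D=np.linalg.norm(pr[:,None]-uv[None],axis=2)
    return (pr-uv[D.argmin(1)]).ravel()
for nm,L in (("top",[(t,ct)]),("side",[(s,cs)]),("both",[(t,ct),(s,cs)])):
    o=least_squares(lambda v:np.concatenate([match(p,cor(v),u) for p,u in L]),[.487,-.2,0.05])
    print(nm,o.x,np.abs(o.fun).max())
E
python3 fit.py
python3 - <<'E'
import pickle
d=pickle.load(open("a.pkl","rb"))
import numpy as np
for n in d:
    T=d[n]["camera_from_world"];print(n,(-T[:3,:3].T@T[:3,3]).round(3))
E
```

```text
[ 0.569 -0.145  0.078]
[ 0.567 -0.266  0.078]
[ 0.415 -0.262  0.078]
[ 0.418 -0.137  0.078]
s [ 0.416 -0.139  0.078]
s [ 0.414 -0.262  0.078]
s [ 0.568 -0.264  0.078]
s [ 0.573 -0.143  0.078]
top [ 0.49239452 -0.20234125 -0.03408091] 1.3523751481699833
side [ 0.49243425 -0.20175775 -0.02033441] 0.8533997994583729
both [ 0.49243606 -0.20199523 -0.02689115] 1.5938143865328698
side [ 1.516 -0.598  1.121]
top [0.311 0.252 1.301]
wrist [0.067 0.627 0.385]
```

```bash
cat >> h.py <<'E'
def Rt(q):
    from scipy.spatial.transform import Rotation as Ro
    return Ro.from_quat(q).as_matrix()
def togo(st,target,yawdeg=None):
    R=Rt(st["tool_rot"]); dl=R.T@(np.array(target)-st["ee_pos"])
    yy=np.degrees(np.arctan2(R[1,1],R[0,1]))
    print("clk",round(st["clock"],2),"tcp",np.round(st["ee_pos"],4),"yaw",yy.round(2),"w",round(st["width"]*1e3,1),"F",np.round(st["ft_force"],1))
    print("shift/100mm",(dl*10).round(3), "turn/90", None if yawdeg is None else (-(yawdeg-yy)/90).round(3))
E
python3 - <<'E'
from h import *
from station import r
import pickle
s=r.sense(); togo(s,[.4925,-.202,.22],88.3)
w=pickle.load(open("a.pkl","rb"))["wrist"]
R=Rt(s["tool_rot"])
for uv in [(320,240),(320,0),(320,100),(0,240),(640,240)]:
    P=ray(w,uv,.08); print(uv,(R.T@(P-s["ee_pos"])).round(3))
print(proj(w,s["ee_pos"]))
E
```

```text
clk 1.05 tcp [0.1478 0.6073 0.2139] yaw 76.32 w 91.1 F [ 0.2  0.1 -0.7]
shift/100mm [-5.263 -7.048 -0.061] turn/90 -0.133
(320, 240) [-0.016 -0.004  0.134]
(320, 0) [ 0.154 -0.003  0.134]
(320, 100) [ 0.09  -0.004  0.134]
(0, 240) [-0.016 -0.261  0.134]
(640, 240) [-0.016  0.253  0.134]
[325.24322391 295.88198498]
```

Emit:
apply_moves --pt "1 -0.25 -0.33 -0.05 -0.07" --pt "1 -0.5 -0.66 -0.1 -0.133" --pt "1 -0.75 -1 -0.1 -0.133" --pt "1 -0.75 -1 -0.1 -0.133"

```text
clock: 1.38
ee_pos: [0.1983, 0.4867, 0.224]
tool_rot: [0.016, 1.0, -0.002, -0.0]
ft_force: [0.7, 1.6, 0.3]
width: 0.0912
```

Run:
```python
from h import *
from station import r
togo(r.sense(),[.4925,-.202,.22],88.3)
```

```text
clk 1.38 tcp [0.1983 0.4867 0.224 ] yaw 88.22 w 91.2 F [0.7 1.6 0.3]
shift/100mm [-3.155 -6.792  0.06 ] turn/90 -0.001
```

Emit:
apply_moves --pt "1 -0.17 -0.36 0 0" --pt "1 -0.34 -0.72 0 0" --pt "1 -0.47 -1 0 0" --pt "1 -0.47 -1 0 0"

```text
clock: 1.72
ee_pos: [0.2431, 0.3809, 0.2243]
tool_rot: [0.017, 1.0, -0.002, -0.0]
ft_force: [-0.1, 1.8, 0.4]
width: 0.0908
```

Emit:
apply_moves --pt "1 -0.17 -0.36 0 0" --pt "1 -0.34 -0.72 0 0" --pt "1 -0.47 -1 0 0" --pt "1 -0.47 -1 0 0"

```text
clock: 2.05
ee_pos: [0.2879, 0.2756, 0.2249]
tool_rot: [0.018, 1.0, -0.003, 0.0]
ft_force: [0.4, 0.8, 0.6]
width: 0.0912
```

Emit:
apply_moves --pt "1 -0.17 -0.36 0 0" --pt "1 -0.34 -0.72 0 0" --pt "1 -0.47 -1 0 0" --pt "1 -0.47 -1 0 0"

```text
clock: 2.38
ee_pos: [0.3331, 0.1706, 0.2258]
tool_rot: [0.02, 1.0, -0.003, 0.001]
ft_force: [-0.2, 0.5, 0.3]
width: 0.0911
```

Emit:
apply_moves --pt "1 -0.17 -0.36 0 0" --pt "1 -0.34 -0.72 0 0" --pt "1 -0.47 -1 0 0" --pt "1 -0.47 -1 0 0"

```text
clock: 2.72
ee_pos: [0.3785, 0.0654, 0.227]
tool_rot: [0.022, 1.0, -0.004, 0.002]
ft_force: [0.6, 0.9, 0.7]
width: 0.0914
```

Emit:
apply_moves --pt "1 -0.17 -0.36 0 0" --pt "1 -0.34 -0.72 0 0" --pt "1 -0.47 -1 0 0" --pt "1 -0.47 -1 0 0"

```text
clock: 3.05
ee_pos: [0.4239, -0.0402, 0.2282]
tool_rot: [0.023, 1.0, -0.005, 0.003]
ft_force: [-0.7, -0.9, -0.1]
width: 0.0913
```

Emit:
apply_moves --pt "1 -0.17 -0.36 0 0" --pt "1 -0.34 -0.72 0 0" --pt "1 -0.47 -1 0 0" --pt "1 -0.47 -1 0 0"

```text
clock: 3.38
ee_pos: [0.4691, -0.1462, 0.2295]
tool_rot: [0.025, 1.0, -0.005, 0.004]
ft_force: [-1.0, 0.1, -0.0]
width: 0.0913
```

Run:
```python
from h import *
from station import r
togo(r.sense(),[.4925,-.202,.20],88.3)
```

```text
clk 3.38 tcp [ 0.4691 -0.1462  0.2295] yaw 87.17 w 91.3 F [-1.   0.1 -0. ]
shift/100mm [-0.259 -0.543  0.303] turn/90 -0.013
```

Emit:
apply_moves --pt "1 -0.13 -0.27 0.15 -0.013" --pt "1 -0.259 -0.543 0.3 -0.013" --pt "1 -0.259 -0.543 0.3 -0.013" --pt "1 -0.259 -0.543 0.3 -0.013"

```text
clock: 3.72
ee_pos: [0.4927, -0.202, 0.1993]
tool_rot: [0.015, 1.0, -0.005, 0.003]
ft_force: [0.2, 0.1, -0.4]
width: 0.091
```

Run:
```python
from h import *
from station import r
import pickle
s=r.sense();togo(s,[.4925,-.202,.20],88.3);print(s["tool_rot"])
p=r.snapshot("wrist");cv2.imwrite("pics/c_w.png",p["img"][:,:,::-1]);pickle.dump(p,open("c.pkl","wb"))
```

```text
clk 3.72 tcp [ 0.4927 -0.202   0.1993] yaw 88.25 w 91.0 F [ 0.2  0.1 -0.4]
shift/100mm [ 0.002 -0.    -0.007] turn/90 -0.001
[ 0.01525351  0.99986653 -0.00493737  0.00314329]
```

View pics/c_w.png

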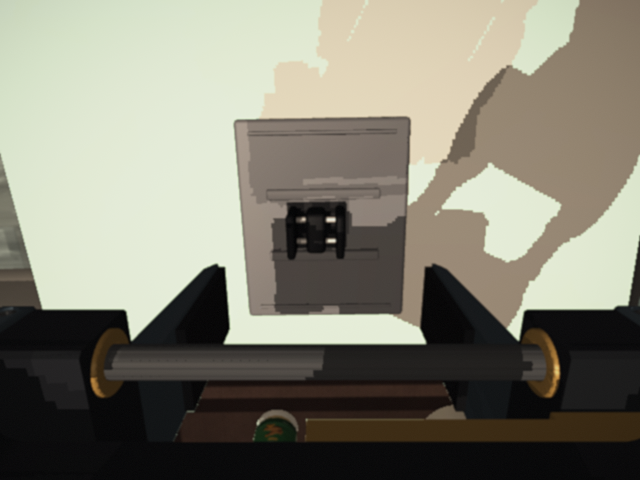

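The wrist view shows the cover corners near (235,121), (410,118), (401,314) and (250,315). The tabs' outer edges are near columns 287 and 347.

Run:
```python
from h import *
import pickle
p=pickle.load(open("c.pkl","rb"))
cv2.imwrite("pics/c_crop.png",cv2.resize(p["img"][100:330,220:425,::-1],None,fx=2.6,fy=2.6,interpolation=cv2.INTER_CUBIC))
from scipy.optimize import least_squares
uv=np.array([(235,121),(410,118),(401,314),(250,315)])
for u in uv: print(ray(p,u,.078).round(4))
def cor(v):
    c,q=np.cos(v[2]),np.sin(v[2]);R=np.array([[c,-q],[q,c]])
    return [np.append(v[:2]+R@[a*.078,b*.063],.078) for a,b in ((-1,-1),(-1,1),(1,1),(1,-1))]
o=least_squares(lambda v:(np.array([proj(p,x) for x in cor(v)])-uv).ravel(),[.49,-.2,-.03]);print(o.x,np.abs(o.fun).max())
for c in (287,297,337,347): print(c,ray(p,(c,232),.111).round(4),ray(p,(c,232),.096).round(4))
```

```text
[ 0.4153 -0.2645  0.078 ]
[ 0.417  -0.1417  0.078 ]
[ 0.5705 -0.1439  0.078 ]
[ 0.5683 -0.2673  0.078 ]
[ 0.49331044 -0.20438732 -0.0158173 ] 2.437077192936272
287 [ 0.4879 -0.2288  0.111 ] [ 0.4925 -0.2306  0.096 ]
297 [ 0.4881 -0.222   0.111 ] [ 0.4927 -0.2234  0.096 ]
337 [ 0.4888 -0.1949  0.111 ] [ 0.4935 -0.1948  0.096 ]
347 [ 0.489  -0.1882  0.111 ] [ 0.4937 -0.1876  0.096 ]
```

View pics/c_crop.png

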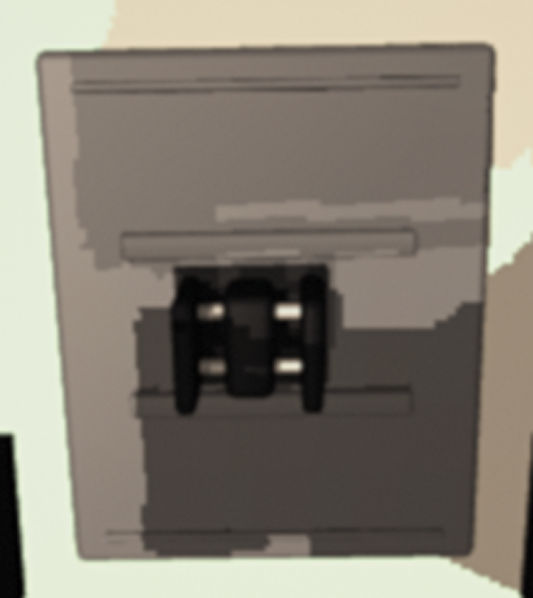

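Emit:
apply_moves --pt "0.5 0 -0.065 0.3 -0.003" --pt "0.4 0 -0.065 0.6 -0.003" --pt "0.3 0 -0.065 0.85 -0.003" --pt "0.3 0 -0.065 0.95 -0.003" --pt "0.3 0 -0.065 0.95 -0.003"

```text
clock: 4.18
ee_pos: [0.492, -0.2071, 0.1037]
tool_rot: [0.012, 1.0, -0.004, 0.002]
ft_force: [-0.4, -0.0, 0.2]
width: 0.0611
```

Run:
```python
from h import *
from station import r
import pickle
s=r.sense();togo(s,[.4925,-.2085,.0825],88.5);print(s["tool_rot"])
p=r.snapshot("wrist");cv2.imwrite("pics/d_w.png",p["img"][:,:,::-1])
```

```text
clk 4.18 tcp [ 0.492  -0.2071  0.1037] yaw 88.61 w 61.1 F [-0.4 -0.   0.2]
shift/100mm [-0.005 -0.012  0.212] turn/90 0.001
[ 0.01208     0.99991672 -0.00412925  0.00189344]
```

View pics/d_w.png

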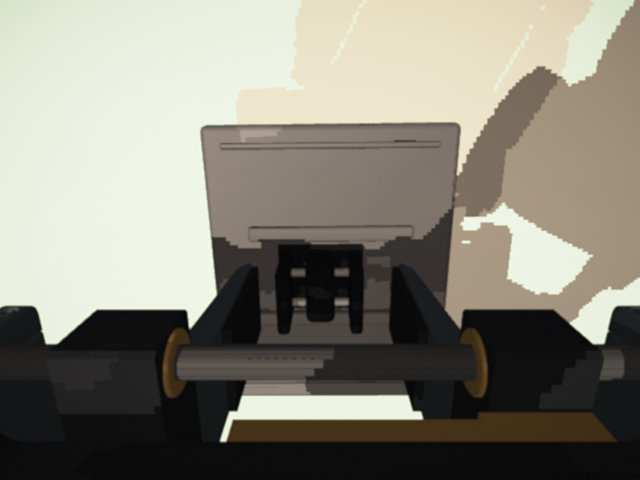

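The latch at about column 319 sits between the fingers at about columns 245 and 405. I continue down.

Emit:
apply_moves --pt "0.3 0 -0.014 0.1 0" --pt "0.2 0 -0.014 0.19 0" --pt "0.1 0 -0.014 0.21 0" --pt "0.05 0 -0.014 0.21 0" --pt "0.05 0 -0.014 0.21 0"

```text
clock: 4.65
ee_pos: [0.4929, -0.2093, 0.0844]
tool_rot: [0.012, 1.0, -0.005, 0.003]
ft_force: [0.3, 0.5, 0.4]
width: 0.0482
```

Emit:
apply_moves --pt "0.0 0 0 0 0" --pt "-0.04 0 0 0 0" --pt "-0.04 0 0 0 0"

```text
clock: 4.9
ee_pos: [0.4931, -0.2095, 0.0847]
tool_rot: [0.012, 1.0, -0.005, 0.003]
ft_force: [-0.5, -0.1, 0.3]
width: 0.0438
```

Run:
```python
from h import *
from station import r
s=r.sense();togo(s,[.4925,-.2085,.0825],88.5)
```

```text
clk 4.9 tcp [ 0.4931 -0.2095  0.0847] yaw 88.61 w 43.8 F [-0.5 -0.1  0.3]
shift/100mm [0.007 0.01  0.022] turn/90 0.001
```

Emit:
apply_moves --pt "-0.05 0 0 0.03 0" --pt "-0.07 0 0 0.03 0" --pt "-0.075 0 0 0.03 0"

```text
clock: 5.15
ee_pos: [0.493, -0.2094, 0.0815]
tool_rot: [0.012, 1.0, -0.005, 0.003]
ft_force: [0.1, 0.0, 0.1]
width: 0.0426
```

Emit:
apply_moves --pt "-0.09 0 0 0 0" --pt "-0.1 0 0 0 0" --pt "-0.1 0 0 0 0"

```text
clock: 5.4
ee_pos: [0.493, -0.2094, 0.0815]
tool_rot: [0.012, 1.0, -0.005, 0.003]
ft_force: [-0.2, 0.6, 0.4]
width: 0.0411
```

Emit:
apply_moves --pt "-0.115 0 0 0 0" --pt "-0.12 0 0 0 0" --pt "-0.12 0 0 0 0"

```text
clock: 5.65
ee_pos: [0.4931, -0.2095, 0.0816]
tool_rot: [0.012, 1.0, -0.005, 0.003]
ft_force: [-0.3, -1.0, 1.8]
width: 0.0399
```

Emit:
apply_moves --pt "-0.13 0 0 0 0" --pt "-0.14 0 0 0 0" --pt "-0.14 0 0 0 0"

```text
clock: 5.9
ee_pos: [0.493, -0.2095, 0.0816]
tool_rot: [0.012, 1.0, -0.005, 0.003]
ft_force: [0.4, -0.4, 1.6]
width: 0.0394
```

Emit:
apply_moves --pt "-0.16 0 0 0 0" --pt "-0.18 0 0 0 0" --pt "-0.18 0 0 0 0"

```text
clock: 6.15
ee_pos: [0.4931, -0.2095, 0.0816]
tool_rot: [0.012, 1.0, -0.005, 0.003]
ft_force: [0.2, -0.1, 1.3]
width: 0.0374
```

Emit:
apply_moves --pt "-0.2 0 0 0 0" --pt "-0.22 0 0 0 0" --pt "-0.22 0 0 0 0"

```text
clock: 6.4
ee_pos: [0.493, -0.2095, 0.0816]
tool_rot: [0.012, 1.0, -0.005, 0.003]
ft_force: [-0.8, 0.4, 2.2]
width: 0.0357
```

Well centred, with almost no side force. I keep squeezing.

Emit:
apply_moves --pt "-0.25 0 0 0 0" --pt "-0.28 0 0 0 0" --pt "-0.28 0 0 0 0"

```text
clock: 6.65
ee_pos: [0.493, -0.2095, 0.0816]
tool_rot: [0.012, 1.0, -0.005, 0.003]
ft_force: [-1.6, -0.1, 2.2]
width: 0.0331
```

Emit:
apply_moves --pt "-0.31 0 0 0 0" --pt "-0.34 0 0 0 0" --pt "-0.34 0 0 0 0" --pt "-0.34 0 0 0 0"

```text
clock: 6.98
ee_pos: [0.493, -0.2095, 0.0817]
tool_rot: [0.012, 1.0, -0.005, 0.003]
ft_force: [-1.5, 0.5, 3.8]
width: 0.0305
```

Emit:
apply_moves --pt "-0.36 0 0 0 0" --pt "-0.37 0 0 0 0" --pt "-0.37 0 0 0 0"

```text
clock: 7.23
ee_pos: [0.493, -0.2095, 0.0817]
tool_rot: [0.012, 1.0, -0.005, 0.003]
ft_force: [-1.6, -0.6, 4.6]
width: 0.0294
```

Emit:
apply_moves --pt "-0.38 0 0 -0.005 0" --pt "-0.38 0 0 -0.008 0" --pt "-0.38 0 0 -0.008 0"

```text
clock: 7.48
ee_pos: [0.4929, -0.2094, 0.0824]
tool_rot: [0.012, 1.0, -0.005, 0.003]
ft_force: [0.5, -0.4, -2.8]
width: 0.0291
```

Emit:
apply_moves --pt "-0.38 0 0 -0.004 0" --pt "-0.38 0 0 -0.006 0" --pt "-0.38 0 0 -0.006 0"

```text
clock: 7.73
ee_pos: [0.4929, -0.2094, 0.0829]
tool_rot: [0.012, 1.0, -0.005, 0.003]
ft_force: [0.2, -0.0, -2.7]
width: 0.0294
```

Emit:
apply_moves --pt "-0.38 0 0 -0.004 0" --pt "-0.38 0 0 -0.006 0" --pt "-0.38 0 0 -0.006 0"

```text
clock: 7.98
ee_pos: [0.4929, -0.2094, 0.0836]
tool_rot: [0.012, 1.0, -0.005, 0.003]
ft_force: [-0.5, 0.6, -1.8]
width: 0.0292
```

Emit:
apply_moves --pt "-0.38 0 0 -0.01 0" --pt "-0.38 0 0 -0.02 0" --pt "-0.38 0 0 -0.03 0" --pt "-0.38 0 0 -0.04 0"

```text
clock: 8.32
ee_pos: [0.4929, -0.2093, 0.0877]
tool_rot: [0.012, 1.0, -0.005, 0.003]
ft_force: [0.2, -0.0, -2.9]
width: 0.0293
```

Emit:
apply_moves --pt "-0.38 0 0 -0.03 0" --pt "-0.38 0 0 -0.06 0" --pt "-0.38 0 0 -0.09 0" --pt "-0.38 0 0 -0.12 0" --pt "-0.38 0 0 -0.15 0"

```text
clock: 8.73
ee_pos: [0.4929, -0.2092, 0.1031]
tool_rot: [0.012, 1.0, -0.005, 0.003]
ft_force: [0.0, 0.0, -3.7]
width: 0.0294
```

Run:
```python
from h import *
from station import r
s=r.sense();togo(s,[.4925,-.2085,.0825],88.5);print(s["tool_rot"],s["moment"])
p=r.snapshot("wrist");cv2.imwrite("pics/e_w.png",p["img"][:,:,::-1])
p=r.snapshot("side");cv2.imwrite("pics/e_s.png",cv2.resize(p["img"][200:360,120:280,::-1],None,fx=3.5,fy=3.5))
```

```text
clk 8.73 tcp [ 0.4929 -0.2092  0.1031] yaw 88.61 w 29.4 F [ 0.   0.  -3.7]
shift/100mm [0.005 0.009 0.206] turn/90 0.001
[ 0.01214806  0.99991043 -0.0047535   0.00299503] [ 2.52123178e-02 -3.81483903e-05  1.26870963e-02]
```

View pics/e_w.png

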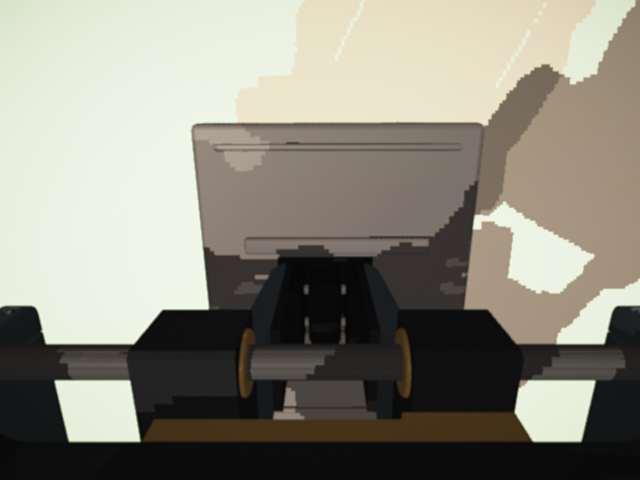

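View pics/e_s.png

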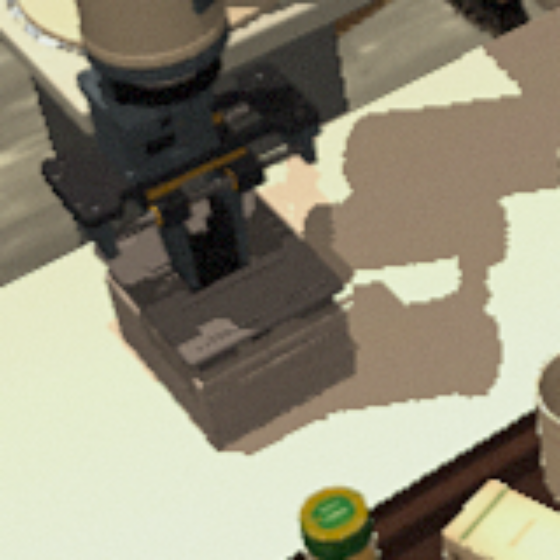

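Run:
```python
from h import *
import pickle
from scipy.optimize import least_squares
d=pickle.load(open("a.pkl","rb"))
data=[]
for n,x0,y0,x1,y1 in (("top",250,255,338,340),("side",285,195,368,250)):
    p=d[n];im=cv2.cvtColor(p["img"],cv2.COLOR_RGB2HSV)
    m=np.zeros((480,640),np.uint8); sub=im[y0:y1,x0:x1]
    m[y0:y1,x0:x1]=((sub[...,0]<20)&(sub[...,1]>130)).astype(np.uint8)
    m=cv2.morphologyEx(m,cv2.MORPH_CLOSE,np.ones((7,7)))
    c=max(cv2.findContours(m,cv2.RETR_EXTERNAL,cv2.CHAIN_APPROX_NONE)[0],key=cv2.contourArea)[:,0,:]
    print(n,m.sum(),c.min(0),c.max(0))
    h=cv2.convexHull(c)[:,0,:]
    for zz in (.014,.007):
        P=np.array([ray(p,u,zz) for u in c])
        o=least_squares(lambda v:np.hypot(P[:,0]-v[0],P[:,1]-v[1])-v[2],[.485,.29,.1045],loss="soft_l1",f_scale=.002)
        print(zz,o.x.round(4),np.std(o.fun).round(4))
    v=p["img"].copy();cv2.drawContours(v,[c.reshape(-1,1,2)],-1,(0,255,0),1)
    cv2.imwrite(f"pics/f_{n}.png",cv2.resize(v[y0-10:y1+10,x0-10:x1+10,::-1],None,fx=4,fy=4))
```

```text
top 3669 [260 265] [327 332]
0.014 [0.4853 0.2901 0.0995] 0.0009
0.007 [0.4862 0.2903 0.1   ] 0.0009
side 2662 [293 195] [367 244]
0.014 [0.4923 0.2936 0.1079] 0.0225
0.007 [0.4858 0.2992 0.1086] 0.0227
```

Emit:
apply_moves --pt "-0.38 0 0 -0.1 0" --pt "-0.38 0 0 -0.3 0" --pt "-0.38 0 0 -0.5 0" --pt "-0.38 0 0 -0.7 0" --pt "-0.38 0 0 -0.7 0"

```text
clock: 9.25
ee_pos: [0.4942, -0.2095, 0.1772]
tool_rot: [0.012, 1.0, -0.006, 0.006]
ft_force: [2.2, -0.8, -2.4]
width: 0.0294
```

Run:
```python
from h import *
from station import r
s=r.sense();togo(s,[.4855,.284,.17],88.5)
p=r.snapshot("wrist");cv2.imwrite("pics/g_w.png",p["img"][:,:,::-1])
z=s["ee_pos"][2]-.0117+.008;R=Rt(s["tool_rot"])
for uv in ((192,125),(483,123),(320,124)): print((R.T@(ray(p,uv,z)-s["ee_pos"])).round(4))
```

```text
clk 9.25 tcp [ 0.4942 -0.2095  0.1772] yaw 88.61 w 29.4 F [ 2.2 -0.8 -2.4]
shift/100mm [0.207 4.932 0.009] turn/90 0.001
[ 0.0775 -0.0563  0.0035]
[0.0783 0.0655 0.002 ]
[ 0.0779 -0.0024  0.0028]
```

View pics/g_w.png

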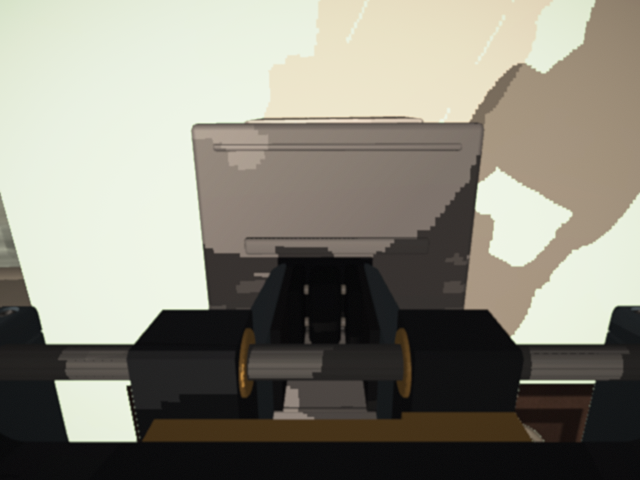

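Emit:
apply_moves --pt "-0.38 0.01 0.15 0 0" --pt "-0.38 0.02 0.4 0 0" --pt "-0.38 0.03 0.7 0 0" --pt "-0.38 0.04 1 0 0"

```text
clock: 9.63
ee_pos: [0.4911, -0.1077, 0.1732]
tool_rot: [0.013, 1.0, -0.006, 0.004]
ft_force: [0.5, -0.7, -3.1]
width: 0.0297
```

Emit:
apply_moves --pt "-0.38 0.01 0.25 0 0" --pt "-0.38 0.02 0.5 0 0" --pt "-0.38 0.03 0.75 0 0" --pt "-0.38 0.04 1 0 0"

```text
clock: 9.97
ee_pos: [0.4885, -0.0059, 0.1712]
tool_rot: [0.013, 1.0, -0.005, 0.003]
ft_force: [1.0, 0.3, -2.7]
width: 0.0293
```

Emit:
apply_moves --pt "-0.38 0.01 0.25 0 0" --pt "-0.38 0.02 0.5 0 0" --pt "-0.38 0.03 0.75 0 0" --pt "-0.38 0.04 1 0 0"

```text
clock: 10.3
ee_pos: [0.4859, 0.0957, 0.1692]
tool_rot: [0.013, 1.0, -0.005, 0.002]
ft_force: [1.0, -0.9, -2.8]
width: 0.0289
```

Emit:
apply_moves --pt "-0.38 0.01 0.25 0 0" --pt "-0.38 0.02 0.5 0 0" --pt "-0.38 0.03 0.75 0 0" --pt "-0.38 0.04 0.9 0 0" --pt "-0.38 0.04 0.9 0 0"

```text
clock: 10.72
ee_pos: [0.4831, 0.1885, 0.1671]
tool_rot: [0.011, 1.0, -0.005, 0.002]
ft_force: [-0.9, -0.3, -3.1]
width: 0.0293
```

Run:
```python
from h import *
from station import r
s=r.sense();togo(s,[.4855,.2852,.17],88.5);print(s["tool_rot"])
```

```text
clk 10.72 tcp [0.4831 0.1885 0.1671] yaw 88.69 w 29.3 F [-0.9 -0.3 -3.1]
shift/100mm [-0.002  0.967 -0.039] turn/90 0.002
[ 0.01145331  0.99991925 -0.00525483  0.00164352]
```

Emit:
apply_moves --pt "-0.38 0 0.2 0 0" --pt "-0.38 0 0.45 0 0" --pt "-0.38 0 0.7 0 0" --pt "-0.38 0 0.9 0 0" --pt "-0.38 0 0.967 0 0"

```text
clock: 11.13
ee_pos: [0.4846, 0.2872, 0.1652]
tool_rot: [0.011, 1.0, -0.005, 0.001]
ft_force: [0.3, 0.2, -3.3]
width: 0.0293
```

Emit:
apply_moves --pt "-0.38 0 0 0.15 0" --pt "-0.38 0 0 0.35 0" --pt "-0.38 0 0 0.55 0" --pt "-0.38 0 0 0.7 0" --pt "-0.38 0 0 0.7 0"

```text
clock: 11.55
ee_pos: [0.4825, 0.2849, 0.092]
tool_rot: [0.011, 1.0, -0.007, -0.001]
ft_force: [-0.6, -0.4, -3.0]
width: 0.0294
```

Run:
```python
from h import *
from station import r
s=r.sense();togo(s,[.4855,.2852,.0397],88.5);print(s["tool_rot"])
for n in ("side","top"):
    p=r.snapshot(n);cv2.imwrite(f"pics/i_{n}.png",cv2.resize(p["img"][(120 if n=="side" else 220):(280 if n=="side" else 400),220:440,::-1],None,fx=3,fy=3))
```

```text
clk 11.55 tcp [0.4825 0.2849 0.092 ] yaw 88.75 w 29.4 F [-0.6 -0.4 -3. ]
shift/100mm [-0.031  0.011  0.523] turn/90 0.003
[ 0.01092788  0.99991774 -0.00654929 -0.00148656]
```

View pics/i_side.png

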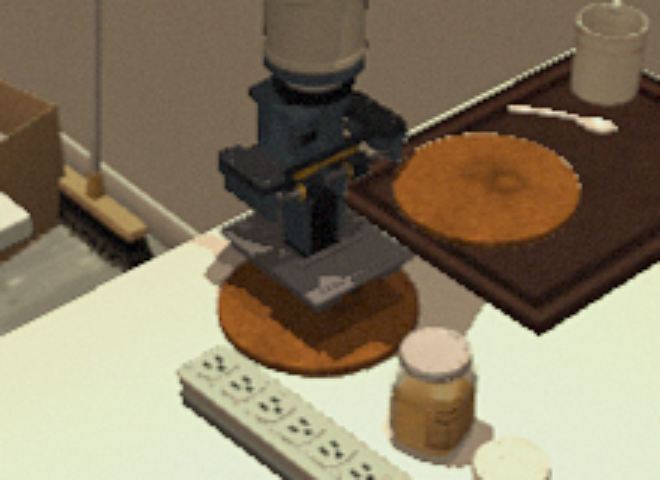

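View pics/i_top.png

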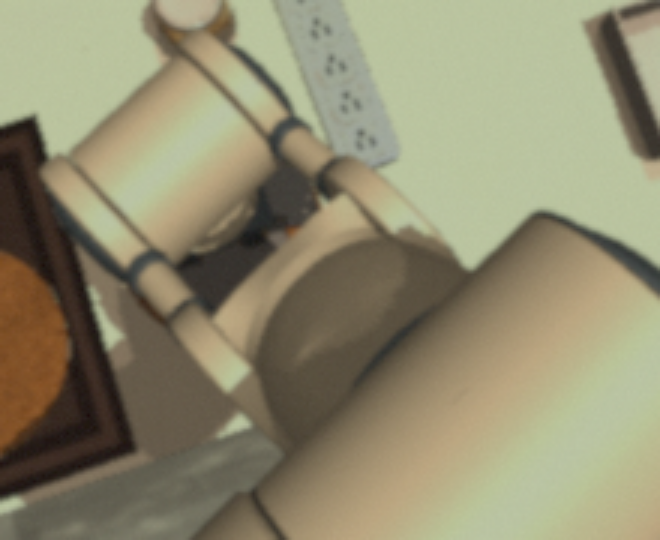

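The cover hangs level above the near trivet. I lower it further, then slow down.

Emit:
apply_moves --pt "-0.38 -0.03 0.01 0.12 0" --pt "-0.38 -0.03 0.01 0.25 0" --pt "-0.38 -0.03 0.01 0.36 0" --pt "-0.38 -0.03 0.01 0.42 0" --pt "-0.38 -0.03 0.01 0.42 0"

```text
clock: 12.07
ee_pos: [0.4867, 0.2859, 0.0517]
tool_rot: [0.011, 1.0, -0.006, -0.0]
ft_force: [0.7, -0.5, -3.4]
width: 0.029
```

Run:
```python
from h import *
from station import r
s=r.sense();togo(s,[.4855,.2852,.0397],88.5);print(s["tool_rot"])
```

```text
clk 12.07 tcp [0.4867 0.2859 0.0517] yaw 88.74 w 29.0 F [ 0.7 -0.5 -3.4]
shift/100mm [ 0.012 -0.006  0.12 ] turn/90 0.003
[ 1.09764131e-02  9.99921255e-01 -6.06291312e-03 -4.94165703e-04]
```

Emit:
apply_moves --pt "-0.38 0.01 -0.006 0.03 0" --pt "-0.38 0.01 -0.006 0.055 0" --pt "-0.38 0.01 -0.006 0.075 0" --pt "-0.38 0.01 -0.006 0.085 0" --pt "-0.38 0.01 -0.006 0.085 0"

```text
clock: 12.48
ee_pos: [0.4857, 0.2853, 0.0432]
tool_rot: [0.011, 1.0, -0.006, -0.0]
ft_force: [0.6, 0.1, -4.3]
width: 0.0291
```

Emit:
apply_moves --pt "-0.38 0 0 0.005 0" --pt "-0.38 0 0 0.01 0" --pt "-0.38 0 0 0.015 0" --pt "-0.38 0 0 0.015 0"

```text
clock: 12.82
ee_pos: [0.4857, 0.2852, 0.0417]
tool_rot: [0.011, 1.0, -0.006, -0.0]
ft_force: [1.0, 0.0, -2.8]
width: 0.0292
```

Emit:
apply_moves --pt "-0.38 0 0 0.005 0" --pt "-0.38 0 0 0.01 0" --pt "-0.38 0 0 0.01 0"

```text
clock: 13.07
ee_pos: [0.4857, 0.2852, 0.0406]
tool_rot: [0.011, 1.0, -0.006, -0.0]
ft_force: [-0.2, -0.7, -3.0]
width: 0.0296
```

Emit:
apply_moves --pt "-0.38 0 0 0.004 0" --pt "-0.38 0 0 0.008 0" --pt "-0.38 0 0 0.008 0"

```text
clock: 13.32
ee_pos: [0.4857, 0.2852, 0.0399]
tool_rot: [0.011, 1.0, -0.006, -0.0]
ft_force: [-0.5, -0.4, -0.2]
width: 0.0292
```

Contact has begun, since the weight is coming off.

Emit:
apply_moves --pt "-0.38 0 0 0.003 0" --pt "-0.38 0 0 0.005 0" --pt "-0.38 0 0 0.005 0"

```text
clock: 13.57
ee_pos: [0.4857, 0.2852, 0.0397]
tool_rot: [0.011, 1.0, -0.006, -0.0]
ft_force: [-2.9, -0.7, 6.6]
width: 0.029
```

Run:
```python
from h import *
from station import r
s=r.sense();togo(s,[.4855,.2852,.0397],88.5)
p=r.snapshot("wrist");cv2.imwrite("pics/j_w.png",p["img"][:,:,::-1])
```

```text
clk 13.57 tcp [0.4857 0.2852 0.0397] yaw 88.74 w 29.0 F [-2.9 -0.7  6.6]
shift/100mm [ 0.002  0.    -0.   ] turn/90 0.003
```

View pics/j_w.png

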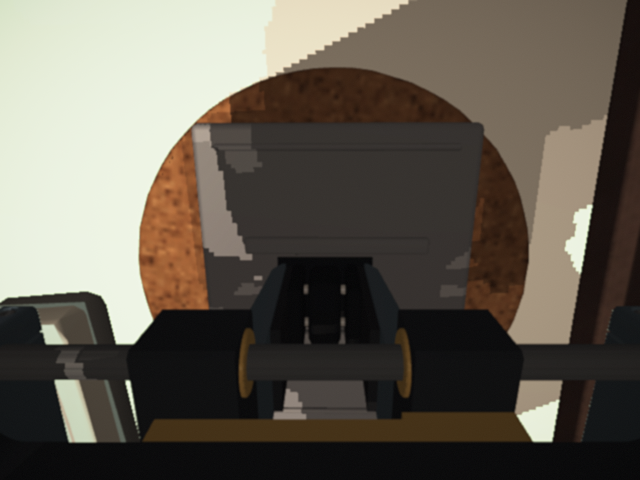

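The cover is down, with the cork showing nearly evenly on both sides: circle columns 139 to 528, cover columns 206 to 471. Now I release gently.

Emit:
apply_moves --pt "-0.34 0 0 -0.002 0" --pt "-0.3 0 0 -0.002 0" --pt "-0.24 0 0 -0.002 0" --pt "-0.18 0 0 -0.002 0" --pt "-0.13 0 0 -0.002 0"

```text
clock: 14.03
ee_pos: [0.4858, 0.2852, 0.0399]
tool_rot: [0.011, 1.0, -0.006, -0.0]
ft_force: [-0.6, 0.5, -1.7]
width: 0.0391
```

Emit:
apply_moves --pt "-0.08 0 0 -0.002 0" --pt "0 0 0 -0.002 0" --pt "0.2 0 0 -0.002 0" --pt "0.3 0 0 -0.002 0" --pt "0.3 0 0 -0.002 0"

```text
clock: 14.45
ee_pos: [0.4858, 0.2852, 0.0401]
tool_rot: [0.011, 1.0, -0.006, -0.0]
ft_force: [-0.8, 0.1, -0.4]
width: 0.0588
```

Emit:
apply_moves --pt "0.3 0 0 -0.1 0" --pt "0.3 0 0 -0.3 0" --pt "0.3 0 0 -0.55 0" --pt "0.3 0 0 -0.85 0" --pt "0.3 0 0 -1 0"

```text
clock: 14.87
ee_pos: [0.4867, 0.2869, 0.1438]
tool_rot: [0.011, 1.0, -0.005, 0.001]
ft_force: [1.1, 0.3, 0.9]
width: 0.0591
```

Emit:
apply_moves --pt "0.5 0 0 -0.3 0" --pt "0.5 0 0 -0.5 0" --pt "0.5 0 0 -0.5 0"

```text
clock: 15.12
ee_pos: [0.4884, 0.2884, 0.1989]
tool_rot: [0.011, 1.0, -0.004, 0.004]
ft_force: [0.7, 0.2, 1.2]
width: 0.0683
```

Run:
```python
from h import *
from station import r
import pickle
s=r.sense();togo(s,[.4855,.2852,.0397],88.5)
d={}
for n in ("wrist","side"):
    p=r.snapshot(n);cv2.imwrite(f"pics/k_{n}.png",p["img"][:,:,::-1]);d[n]=p
pickle.dump(d,open("k.pkl","wb"))
```

```text
clk 15.12 tcp [0.4884 0.2884 0.1989] yaw 88.75 w 68.3 F [0.7 0.2 1.2]
shift/100mm [ 0.043 -0.021  1.592] turn/90 0.003
```

View pics/k_wrist.png

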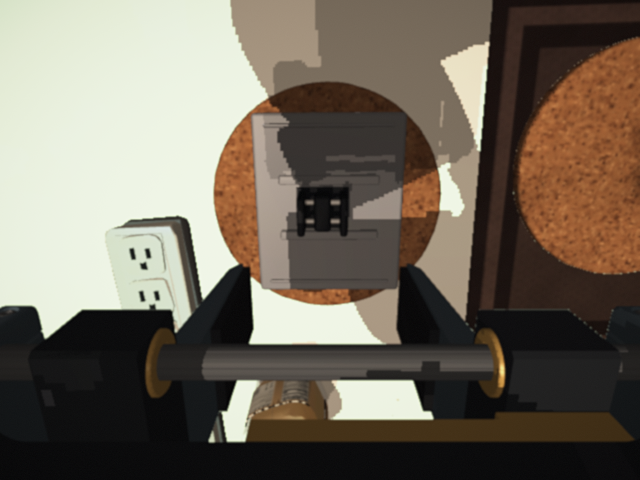

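View pics/k_side.png

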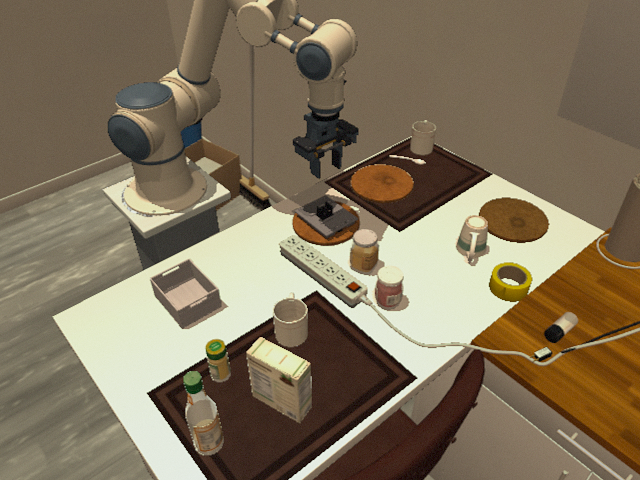

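The wrist view shows the cover flat on the near trivet: circle columns 214 to 441 and rows 82 to 304, cover columns 252 to 406. The side view shows the box open and the mug and jars unmoved. Now a numeric check.

Run:
```python
from h import *
import pickle
p=pickle.load(open("k.pkl","rb"))["wrist"]
c=[ray(p,u,.036) for u in ((252,113),(406,112),(399,290),(262,290))]
print(np.round(c,4),np.mean(c,0).round(4))
t=[ray(p,u,.014) for u in ((214,193),(441,193),(328,82))]
from scipy.optimize import least_squares
P=np.array([ray(p,u,.014) for u in ((214,193),(441,193),(328,82),(328,304))])
P2=P
o=least_squares(lambda v:np.hypot(P2[:,0]-v[0],P2[:,1]-v[1])-v[2],[.485,.29,.1045]);print(o.x,o.fun)
```

```text
[[0.4072 0.2303 0.036 ]
 [0.4091 0.353  0.036 ]
 [0.5647 0.3528 0.036 ]
 [0.5624 0.2274 0.036 ]] [0.4858 0.2909 0.036 ]
[0.48669413 0.28875453 0.10270038] [ 0.00012691  0.00012863 -0.00013874 -0.00011681]
```

The cover's centre is within about 2 mm of the trivet's centre, so I hand in.

Run:
```python
from station import r
print(r.hand_in())
```

```text
the job is handed in; nothing more can be done
None
```

The lunch box is open and its cover lies flat, right way up, on the nearest cork trivet. I handed the job in at about 15 s of the 72 s allowed.

- **Latch:** From the wrist camera I put the latch about 5 mm towards -y of the cover's middle and gripped there. Closing in small steps, I felt no more than about 1 N of side force. With the tabs fully in, the jaw gap read about 29 mm (30 to 31 mm expected).
- **Lift:** The cover came up freely. The measured pull was only about 3 N, its own weight, with no sign of a held catch.
- **Placing:** I lowered the cover in steps of about 1 mm and below until contact, where the peak reading was about 7 N. I then opened the jaws slowly and withdrew upwards.
- **Last checks:** In the wrist picture the cover's centre is at (0.486, 0.291), against a trivet centre of (0.487, 0.289). The earlier top view gave (0.485, 0.290). The side view shows the mug and jars standing where they were, and the gripper is clear of everything.
- **Disagreement:** My colour-based trivet fit in the side view was off by up to 9 mm and noisy because the neighbouring trivet ran into it, so I did not use it.

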